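# Put the breakfast set away: napkin rings on their bar, jam cups in their caddy

### The arm

A 6-joint arm with a two-finger parallel gripper is mounted at the origin on the work surface. World frame = base frame: x ahead of the robot, y to its left, z up, the work surface at z = 0. Lengths are in m, angles in rad, forces in N, time in s.
With the tool pointing down it reaches from about 0.275 to 0.725 m from the base axis. Payload 5.6 kg.
Tool frame: the origin (TCP) lies on the mounting face of the last link; the fingertips stand 173 mm ahead of it and the grasp point (between the pads) lies 155 mm ahead of it; z points along the fingers, y is the direction in which the jaws open and shut (so a half turn about z gives the same grasp; the last joint's range is limited). The gripper opens to 85 mm and grips with 20 to 120 N. Pads are 22 mm wide; open, the fingers measure 114 mm over their backs; the gripper's body (76 mm by 85 mm) begins 54 mm behind the grasp point. The pads swing forward as they close: fully open they stand 13 mm farther back than shut.
Start: joints at [-0.928, 0.255, 0.108, 0, -1.424, -0.285], TCP at [0.193, -0.515, 0.405] pointing down, gripper open.
Joint ranges: [-2.95, 2.95], [-1.21, 1.97], [-1.09, 1.5], [-2.87, 1.71], [-2.94, -0.07], [-3.05, 3.05]. Speed limits (rad/s): [2.57, 2.57, 3.14, 3.14, 3.14, 3.14].

### API

Orientations are given as a rotation vector (axis times angle).
In Python, from plant import ctrl gives the robot as it stands.
- The arm moves only by the tool drive_tool, never from a script. Its argument "plan" is a list of rows, each a list of 3 entries, a list of its own where there are three numbers: the opening, from 0 (shut) to 1 (fully open), then the shift along the tool's x, y, z in mm, then the turn about the tool's z in degrees. A call has 1 to 20 rows; each row is the pose to reach, as a shift and turn from the pose measured when the call began, along the tool's axes at that moment; what a row does not reach only later rows make up. A row lasts 1/12 s, in which the tool goes at most 41.7 mm and 7.16 degrees, less where a joint would pass 70% of its speed; a pose out of reach is approached as far as the arm can. A call with a gripper value outside its range is refused whole. The fingers move at their own pace and stop on an object; the grip force is fixed at half the most. Time passes only in rows, so rows that repeat a pose let the fingers close. It gives the time, the measured TCP pose, the force and the opening at its end, in the units of the state.
- ctrl.state(): the state, without advancing time (a new reading comes with each control period).
- ctrl.read_camera(name): name is "scene" or "top" or "wrist"; returns the picture (480x640x3 uint8, red, green, blue); there is no depth.
- ctrl.camera_info(name): a dict with "intrinsics" (3x3 intrinsics, pixels), "k1" (the pictures are not rectified: a ray, as slopes to the right and down, at radius r is drawn at 1 + k1 r^2 times it, then the intrinsics apply), "world_to_cam" (4x4, takes a point from world to camera coordinates). Camera axes: x right, y down, z forward; pixel columns grow to the right and rows downward; lengths in m; the calibration is good to about 2 mm. A picture is of the moment at which its call begins: read the wrist's pose just before it. camera_info takes no time and is no camera call; for the wrist camera it gives the pose at the moment of the call.
- ctrl.job_done(): hands the job in, once; it reports no verdict.
The state is a dict: "time_s": time; "q": joint angles; "dq": joint speeds; "joint_efforts": joint torques, N m; "position": TCP position; "eef_rot": TCP orientation; "force": force on the tool from outside, world axes, zero at the start; "torque": the same for the moment, N m; "gripper_width": finger opening in m.
Only numpy, scipy, OpenCV 4.12 (cv2) and the standard library are available. Lean on these libraries where they do the work, as an engineer would, in place of code of your own. Each camera call takes 0.05 s, during which the arm holds its last target. There are 200 camera calls.

### The job

Breakfast is over, so put the set away: take the wooden bar out of its two-forked stand, pick up every napkin ring by threading the bar through it, and lay the loaded bar back across both forks with all the rings hanging between them. Also set every round-bottomed steel jam cup level and centred in a ring of the wire caddy, one cup to a ring. Let go of everything, and leave the jar, the silicone cups, the spreader and the coaster where they are.

Things in the scene. Friction and masses are not known exactly. Their poses are not given: they have to be found in the camera images.
- bar: loose wooden bar, 270 mm long, 60 g, level in the stand's forks at the start. Origin on its axis at mid-grip; x axis runs to the tip. Square grip 16 x 16 mm from x = -30 to 30 mm (flats square to y, z), then a 12 mm round rod to a rounded tip at 240 mm, with a 40 mm stop collar at 54 to 60 mm. Rings ride at x = 60 to 205 mm; a ring hangs with its bore centre 10 mm below the bar's axis.
- neck_near (a point): point on the bar's axis at x = 42 mm, in the middle of the 24 mm neck between grip and collar, where the rod rests in a fork
- neck_far (a point): point on the bar's axis at x = 217.5 mm, 22.5 mm from the tip, where the rod rests in the other fork
- stand: fixed beech stand: base 215 x 90 x 14 mm, two upright Y-forks at x = -87.75 and 87.75 mm, each 10 mm thick along x: a V open upward, 34 mm wide at the mouth, arms to 92 mm height, in which the 12 mm rod centres itself. Origin at the centre of the base's underside; x runs along the line of forks. At the start the bar's grip sticks out beyond the -x fork; either way round is right at the end.
- fork_near (a point): where the rod's axis lies when seated in the fork at the stand's -x end, 75 mm above the table
- fork_far (a point): where the rod's axis lies when seated in the fork at the stand's +x end, 75 mm above the table
- ring1: beech napkin ring: a square block 48 x 48 mm and 40 mm long with a round 32 mm through bore (walls 8 mm), about 42 g; it lies on a flat side with its bore level. Origin at the centre of the bore, 24 mm above the table; its x axis is the bore axis (the bore can be entered from either end). May be absent (None).
- ring2: as ring1: beech napkin ring: a square block 48 x 48 mm and 40 mm long with a round 32 mm through bore (walls 8 mm), about 42 g; it lies on a flat side with its bore level. Origin at the centre of the bore, 24 mm above the table; its x axis is the bore axis (the bore can be entered from either end). May be absent (None).
- ring3: as ring1: beech napkin ring: a square block 48 x 48 mm and 40 mm long with a round 32 mm through bore (walls 8 mm), about 42 g; it lies on a flat side with its bore level. Origin at the centre of the bore, 24 mm above the table; its x axis is the bore axis (the bore can be entered from either end). May be absent (None).
- cup1: round-bottomed steel jam cup, 64 mm outside diameter, 46 mm tall, open on top, walls 3 mm, lowest 14 mm solid; the bottom is rounded to 32 mm radius with a 20 mm flat, the sides straight from 30 mm up to the rim; 120 g; rights itself when tipped a little. Stands on the table. Origin at bottom centre; z axis up to the mouth. May be absent (None).
- cup2: as cup1: round-bottomed steel jam cup, 64 mm outside diameter, 46 mm tall, open on top, walls 3 mm, lowest 14 mm solid; the bottom is rounded to 32 mm radius with a 20 mm flat, the sides straight from 30 mm up to the rim; 120 g; rights itself when tipped a little. Stands on the table. Origin at bottom centre; z axis up to the mouth. May be absent (None).
- cup3: as cup1: round-bottomed steel jam cup, 64 mm outside diameter, 46 mm tall, open on top, walls 3 mm, lowest 14 mm solid; the bottom is rounded to 32 mm radius with a 20 mm flat, the sides straight from 30 mm up to the rim; 120 g; rights itself when tipped a little. Stands on the table. Origin at bottom centre; z axis up to the mouth. May be absent (None).
- caddy: fixed steel wire caddy: a round beech base 160 mm across, 6 mm thick, and three level support rings of 6 mm wire in a triangle, ring centres 56 mm from the caddy's centre (97 mm apart) at 0, 120 and 240 degrees from its x axis; each 46 mm inside, 58 mm outside diameter, wire centre 34 mm above the table. Origin at the centre of the base's underside. A seated cup's rim stands 73 mm above the table.
- seat1 (a point): where a cup's origin (bottom centre) lies when it sits level and centred in the first support ring (along the caddy's x axis), 27 mm above the table; z axis up
- seat2 (a point): the same for the second support ring (120 degrees round)
- seat3 (a point): the same for the third support ring (240 degrees round)
- jar: bystander: screw-capped glass jar, 68 mm in diameter, 100 mm tall, standing beyond the work. Origin at the bottom centre.
- silicone_cups: bystander: two nested silicone cups, 80 mm in diameter, 99 mm tall, standing left of the caddy. Origin at the bottom centre.
- spreader: bystander: steel spreader, 185 mm long, lying on the grey breakfast tray (floor 4 mm, rim 22 mm high) beyond the rings. Origin near its middle.
- coaster: bystander: round beech coaster, 96 mm in diameter, 10 mm thick, lying on the table on the robot's side of the caddy. Origin at the bottom centre.
There are look-alikes about, which are no part of the job. Leave any purple look-alike of the cup1 alone.

How it is judged:
On the way:
1. every napkin ring is threaded on the bar between collar and far neck, and bar and rings are lifted clear of the table (x of ring1 in the frame of bar between 0.065 and 0.197 m and y of ring1 in the frame of bar between -0.016 and 0.016 m and z of ring1 in the frame of bar between -0.016 and 0.016 m and height (world z) of each of ring1, ring2, ring3 above 0.05 m and x of ring2 in the frame of bar between 0.065 and 0.197 m and y of ring2 in the frame of bar between -0.016 and 0.016 m and z of ring2 in the frame of bar between -0.016 and 0.016 m and x of ring3 in the frame of bar between 0.065 and 0.197 m and y of ring3 in the frame of bar between -0.016 and 0.016 m and z of ring3 in the frame of bar between -0.016 and 0.016 m), for 0.2 s.
At the end, for the whole second after the job is handed in: The bar lies in both forks, either way round (necks within 12 mm of the fork points in plan, 4 mm in height), every ring present hangs on it between collar and far neck, every cup present sits in a caddy ring (within 6 mm of the seat point, upright within 0.1 rad); all at rest (((horizontal distance between neck_near and fork_near below 0.012 m and z of neck_near in the frame of fork_near between -0.004 and 0.004 m and horizontal distance between neck_far and fork_far below 0.012 m and z of neck_far in the frame of fork_far between -0.004 and 0.004 m) or (horizontal distance between neck_near and fork_far below 0.012 m and z of neck_near in the frame of fork_far between -0.004 and 0.004 m and horizontal distance between neck_far and fork_near below 0.012 m and z of neck_far in the frame of fork_near between -0.004 and 0.004 m)) and linear speed of each of bar, cup1, cup2, cup3 below 0.03 m/s and x of ring1 in the frame of bar between 0.065 and 0.197 m and y of ring1 in the frame of bar between -0.016 and 0.016 m and z of ring1 in the frame of bar between -0.016 and 0.016 m and linear speed of each of ring1, ring2, ring3 below 0.05 m/s and x of ring2 in the frame of bar between 0.065 and 0.197 m and y of ring2 in the frame of bar between -0.016 and 0.016 m and z of ring2 in the frame of bar between -0.016 and 0.016 m and x of ring3 in the frame of bar between 0.065 and 0.197 m and y of ring3 in the frame of bar between -0.016 and 0.016 m and z of ring3 in the frame of bar between -0.016 and 0.016 m and (distance between cup1 and seat1 below 0.006 m or distance between cup1 and seat2 below 0.006 m or distance between cup1 and seat3 below 0.006 m) and angle between each of cup1, cup2, cup3's own z axis and vertical below 0.1 rad and (distance between cup2 and seat1 below 0.006 m or distance between cup2 and seat2 below 0.006 m or distance between cup2 and seat3 below 0.006 m) and (distance between cup3 and seat1 below 0.006 m or distance between cup3 and seat2 below 0.006 m or distance between cup3 and seat3 below 0.006 m)); the robot touches nothing.
It fails at once if the glass jar is disturbed (moved more than 30 mm) (distance of jar from where it was at the start of the episode above 0.03 m).
It fails at once if the nested silicone cups is disturbed (moved more than 30 mm) (distance of silicone_cups from where it was at the start of the episode above 0.03 m).
It fails at once if the spreader is disturbed (moved more than 30 mm) (distance of spreader from where it was at the start of the episode above 0.03 m).
It fails at once if the coaster is disturbed (moved more than 30 mm) (distance of coaster from where it was at the start of the episode above 0.03 m).
Of ring1, ring2, ring3 only 2 to 3 are there at a start; the rules pass over those that are not, and their reading is None.
Of cup1, cup2, cup3 only 2 to 3 are there at a start; the rules pass over those that are not, and their reading is None.
At some moment in a run one of ring1, ring2, ring3, cup1, cup2, cup3 may be knocked a few centimetres aside while the robot is not near it.
It also fails if it takes over 210 s, if anything falls off the work surface, if the arm or the gripper's body presses on something with over 40 N, if the wrist force passes 120 N, or if a joint passes its speed limit or range.

## Working session

There is one attempt and no reset: what is moved stays moved. The work goes in short steps, Python scripts to look and compute and a tool call to move; the robot and the scene stay as the last step left them, time stands still between calls to the robot, and variables do not carry over. Pictures are saved under pics/ and viewed, about 12 in all and at most 16, crops included, and the job is handed in when it is done.

Besides the shell and the picture viewer there is one more tool, called after "Call:" as name(argument=value, ...) on one line, values as JSON. drive_tool: Moves the arm, as the interface text tells. Its arguments: {"type":"object","properties":{"plan":{"type":"array"}},"required":["plan"]}

```bash
mkdir -p pics; ls
cat > h.py <<'E'
import numpy as np, cv2
from plant import ctrl
from scipy.spatial.transform import Rotation as R
np.set_printoptions(precision=4,suppress=True)
def snap(cam,fn,crop=None,scale=1):
    im=ctrl.read_camera(cam)[:,:,::-1].copy()
    cv2.imwrite('pics/raw_'+fn,im)
    if crop: 
        a,b,c,d=crop; im=im[b:d,a:c]
    if scale!=1: im=cv2.resize(im,None,fx=scale,fy=scale,interpolation=cv2.INTER_CUBIC)
    cv2.imwrite('pics/'+fn,im)
def ray(info,u,v):
    K=np.array(info['intrinsics']);d=np.array([(u-K[0,2])/K[0,0],(v-K[1,2])/K[1,1]])
    s=d.copy()
    for _ in range(20): s=d/(1+info['k1']*(s@s))
    T=np.array(info['world_to_cam']);Rm=T[:3,:3]
    return -Rm.T@T[:3,3], Rm.T@np.array([s[0],s[1],1])
def pz(info,u,v,z):
    o,d=ray(info,u,v);return o+d*(z-o[2])/d[2]
def proj(info,P):
    P=np.atleast_2d(P);T=np.array(info['world_to_cam']);K=np.array(info['intrinsics'])
    c=P@T[:3,:3].T+T[:3,3];s=c[:,:2]/c[:,2:];s=s*(1+info['k1']*(s**2).sum(1,keepdims=True))
    return s*[K[0,0],K[1,1]]+[K[0,2],K[1,2]]
E
python3 - <<'E'
from h import *
print(ctrl.state())
for c in ['scene','top','wrist']:
    snap(c,c+'0.png'); i=ctrl.camera_info(c); print(c,i)
E
```

```text
pics
{'time_s': 0.0, 'q': array([-0.9284,  0.2557,  0.107 , -0.0005, -1.4239, -0.2846]), 'dq': array([ 0.0014,  0.0008, -0.0005, -0.0012, -0.0004, -0.0004]), 'joint_efforts': array([  0.0016, -38.6636,  23.7941,   5.3651,  -0.006 ,   0.    ]), 'position': array([ 0.1926, -0.515 ,  0.4038]), 'eef_rot': array([ 0.5589, -3.0911, -0.003 ]), 'force': array([-0.2917, -0.0484,  0.0856]), 'torque': array([ 0.021 ,  0.0056, -0.0168]), 'gripper_width': 0.08540280711872202}
scene {'intrinsics': array([[581.1913,   0.    , 323.891 ],
       [  0.    , 581.1913, 230.6813],
       [  0.    ,   0.    ,   1.    ]]), 'k1': 0.04526353942584577, 'world_to_cam': array([[ 0.7954,  0.6061, -0.0086, -0.5398],
       [ 0.4073, -0.5449, -0.7329, -0.0859],
       [-0.4489,  0.5795, -0.6802,  1.5601],
       [ 0.    ,  0.    ,  0.    ,  1.    ]])}
top {'intrinsics': array([[562.4962,   0.    , 326.0401],
       [  0.    , 562.4962, 242.5598],
       [  0.    ,   0.    ,   1.    ]]), 'k1': -0.14050110506049665, 'world_to_cam': array([[-0.0288, -0.9994, -0.019 ,  0.1935],
       [-0.9865,  0.0314, -0.1609,  0.5611],
       [ 0.1614,  0.0141, -0.9868,  1.2815],
       [ 0.    ,  0.    ,  0.    ,  1.    ]])}
wrist {'intrinsics': array([[432.4207,   0.    , 319.9149],
       [  0.    , 432.4207, 239.1367],
       [  0.    ,   0.    ,   1.    ]]), 'k1': -0.08967289593892488, 'world_to_cam': array([[-0.3489,  0.9372,  0.0025,  0.5483],
       [ 0.8903,  0.3306,  0.3131, -0.0413],
       [ 0.2926,  0.1115, -0.9497,  0.3805],
       [ 0.    ,  0.    ,  0.    ,  1.    ]])}
```

View pics/top0.png

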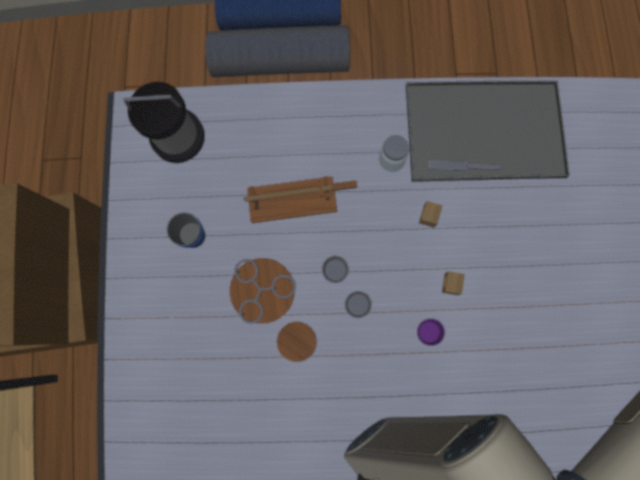

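View pics/scene0.png

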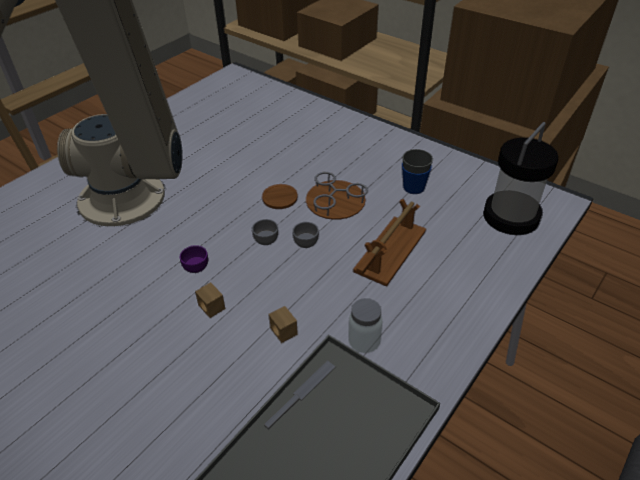

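Top view: rings at (431,213) and (454,283), steel cups at (335,269) and (358,304). The look-alike is the purple cup at (431,332). The bar grip is at (345,185), stand (292,198), caddy (262,291), coaster (297,341), jar (396,150). I'll measure these and crop closer.

Run:
```python
from h import *
t=ctrl.camera_info('top');s=ctrl.camera_info('scene')
for n,u,v,z in [('ringA',431,213,.04),('ringB',454,283,.04),('cup1',335,269,.046),('cup2',358,304,.046),('purple',431,332,.046),('grip',345,185,.075),('tip',247,198,.075),('caddy',262,291,.006),('coaster',297,341,.01),('jartop',396,147,.1),('blue',183,229,.099),('traycorner',412,181,.02),
 ('cr1',247,271,.037),('cr2',284,287,.037),('cr3',251,311,.037)]:
    print(n,pz(t,u,v,z))
for n,u,v,z in [('ringA',283,323,.03),('ringB',209,299,.03),('cup1',306,230,.046),('cup2',265,227,.046)]: print(n,pz(s,u,v,z))
a=cv2.imread('pics/raw_scene0.png')[270:350,180:310];b=cv2.imread('pics/raw_top0.png')[190:310,400:500]
c=cv2.imread('pics/raw_top0.png')[165:225,235:365]
f=lambda x,k:cv2.resize(x,(k*x.shape[1],k*x.shape[0]),interpolation=cv2.INTER_CUBIC)
o=np.zeros((600,800,3),np.uint8)
for im,x,y,w,h in [(f(a,3),0,0,390,240),(f(b,4),390,0,400,480),(f(c,3),0,250,390,180)]: o[y:y+h,x:x+w]=im
cv2.imwrite('pics/c1.png',np.clip(o*1.5,0,255).astype(np.uint8))
```

```text
ringA [ 0.6318 -0.0774  0.04  ]
ringB [ 0.4618 -0.1222  0.04  ]
cup1 [0.5034 0.1572 0.046 ]
cup2 [0.4199 0.1063 0.046 ]
purple [ 0.3494 -0.0606  0.046 ]
grip [0.698  0.1275 0.075 ]
tip [0.6746 0.3593 0.075 ]
caddy [0.4599 0.335  0.006 ]
coaster [0.3382 0.2527 0.01  ]
jartop [0.7795 0.0054 0.1   ]
blue [0.6006 0.5052 0.099 ]
traycorner [ 0.7179 -0.039   0.02  ]
cr1 [0.506  0.3662 0.037 ]
cr2 [0.4655 0.2787 0.037 ]
cr3 [0.4111 0.3576 0.037 ]
ringA [ 0.6317 -0.0783  0.03  ]
ringB [ 0.4613 -0.1244  0.03  ]
cup1 [0.5035 0.1598 0.046 ]
cup2 [0.4175 0.1088 0.046 ]
```

View pics/c1.png

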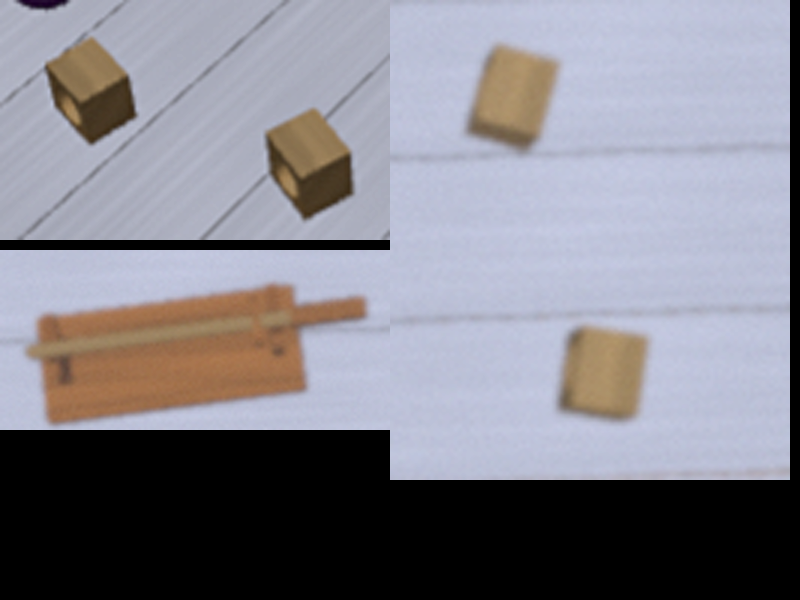

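Crops confirm two block rings, with the bores running roughly along world y, tilted a few degrees. The bar grip is at the −y end. I'll move to a viewing pose that looks down on the bar grip and rings.

```bash
cat >> h.py <<'E'
def rel(p,yaw_y,s=None):
    """target TCP p (m), tool-y heading deg -> shift mm, turn deg"""
    s=s or ctrl.state();M=R.from_rotvec(s['eef_rot']).as_matrix()
    sh=M.T@(np.array(p)-s['position'])*1000
    cur=np.degrees(np.arctan2(M[1,1],M[0,1]))
    tr=-((yaw_y-cur+180)%360-180)
    return np.round(sh,1),round(tr,2)
E
python3 - <<'E'
from h import *
s=ctrl.state();M=R.from_rotvec(s['eef_rot']).as_matrix();print(M)
T=np.array(ctrl.camera_info('wrist')['world_to_cam']);c=-T[:3,:3].T@T[:3,3]
print('cam in tool',M.T@(c-s['position']),'axes in tool',(T[:3,:3]@M))
print(rel([.56,.0,.42],186))
E
```

```text
[[-0.9367 -0.3502 -0.0006]
 [-0.3502  0.9367  0.0013]
 [ 0.0001  0.0014 -1.    ]]
cam in tool [0.0807 0.0007 0.0311] axes in tool [[-0.0014  1.     -0.0011]
 [-0.9497 -0.0016 -0.3132]
 [-0.3132  0.0006  0.9497]]
(array([-524.5,  353.8,  -15.5]), np.float64(-75.5))
```

Call:
drive_tool(plan=[[1, [-520, 355, -15], -75.5], [1, [-520, 355, -15], -75.5], [1, [-520, 355, -15], -75.5], [1, [-520, 355, -15], -75.5], [1, [-520, 355, -15], -75.5], [1, [-520, 355, -15], -75.5], [1, [-520, 355, -15], -75.5], [1, [-520, 355, -15], -75.5], [1, [-520, 355, -15], -75.5], [1, [-520, 355, -15], -75.5], [1, [-520, 355, -15], -75.5], [1, [-520, 355, -15], -75.5], [1, [-520, 355, -15], -75.5], [1, [-520, 355, -15], -75.5], [1, [-520, 355, -15], -75.5], [1, [-520, 355, -15], -75.5], [1, [-520, 355, -15], -75.5], [1, [-520, 355, -15], -75.5], [1, [-520, 355, -15], -75.5]])

```text
time_s: 1.73
position: [0.5549, -0.0012, 0.4195]
eef_rot: [-2.334, 2.103, 0.002]
force: [-1.0, -0.4, -0.1]
gripper_width: 0.0855
```

Run:
```python
from h import *
import pickle
i=ctrl.camera_info('wrist');snap('wrist','w1.png');pickle.dump(i,open('w1.pkl','wb'));print(ctrl.state()['position'])
snap('top','t1.png')
print(proj(i,[[.698,.1275,.075],[.6318,-.077,.048],[.4618,-.122,.048],[.5,.157,.046]]))
```

```text
[ 0.5548 -0.0014  0.4197]
[[135.4751 339.0334]
 [228.0241  92.7655]
 [459.9831  55.7588]
 [360.1749 369.8664]]
```

View pics/w1.png

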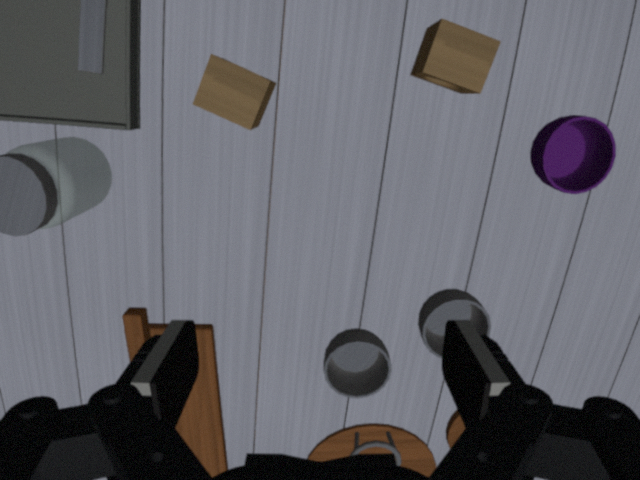

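Run:
```python
from h import *
im=cv2.imread('pics/raw_w1.png')
f=lambda x,k:cv2.resize(x,(k*x.shape[1],k*x.shape[0]),interpolation=cv2.INTER_CUBIC)
o=np.zeros((600,800,3),np.uint8)
a=f(im[40:140,180:290],3);b=f(im[5:105,400:510],3);c=f(im[290:380,100:230],3);d=f(im[280:410,310:500],2)
o[:300,:330]=a;o[:300,340:670]=b;o[310:580,:390]=c;o[310:570,400:780]=d
cv2.imwrite('pics/c2.png',np.clip(o*1.8,0,255).astype(np.uint8))
```

```text
(no output)
```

View pics/c2.png

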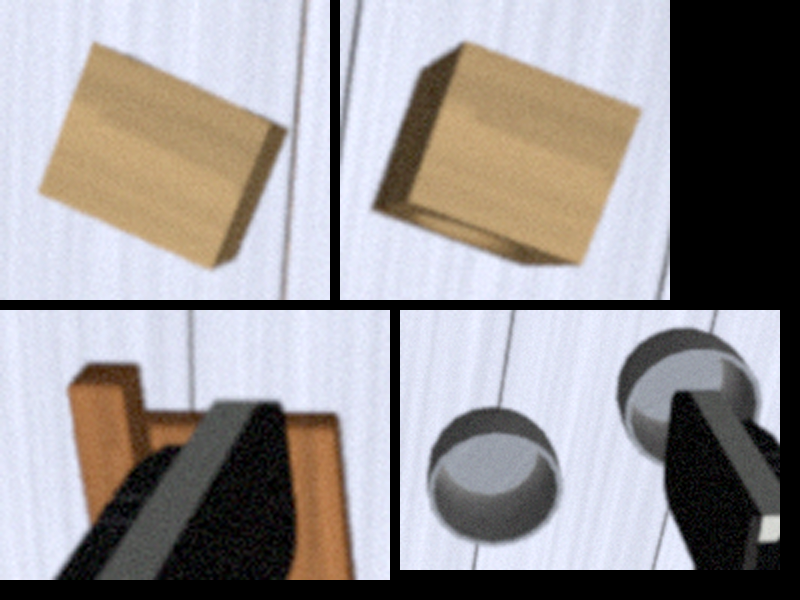

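Run:
```python
from h import *
import pickle
i=pickle.load(open('w1.pkl','rb'));t=ctrl.camera_info('top')
for n,c in [('A',[(211.3,54),(270,80.7),(250.3,129.3),(193,104)]),('B',[(441.7,19),(500,41.7),(480,93.3),(422.7,72.7)])]:
    P=np.array([pz(i,*x,.048)[:2] for x in c]);print(n,P.mean(0))
    L=[np.linalg.norm(P[k]-P[(k+1)%4]) for k in range(4)];print(L)
    b=(P[3]-P[0])+(P[2]-P[1]);w=(P[1]-P[0])+(P[2]-P[3]);print('bore heading',np.degrees(np.arctan2(b[1],b[0])),'cross',np.degrees(np.arctan2(w[1],w[0])))
print('grip end',pz(i,132.5,314,.083),'tip end top view')
print('cup1',pz(i,357.5,369,.046))
im=cv2.imread('pics/raw_top0.png')
c=cv2.resize(im[165:225,235:365],None,fx=6,fy=6,interpolation=cv2.INTER_CUBIC)
d=cv2.resize(im[255:330,225:300],None,fx=5,fy=5,interpolation=cv2.INTER_CUBIC)[:240]
d2=cv2.resize(im[250:322,315:385],None,fx=3,fy=3,interpolation=cv2.INTER_CUBIC)
o=np.zeros((600,800,3),np.uint8);o[:360,:780]=c;o[360:600,:375]=d;o[370:370+216,400:610]=d2
cv2.imwrite('pics/c3.png',np.clip(o*1.8,0,255).astype(np.uint8))
```

```text
A [ 0.6295 -0.0776]
[np.float64(0.04737158164070329), np.float64(0.03928162407352715), np.float64(0.04736674787038125), np.float64(0.03944427513378769)]
bore heading 71.38904783215932 cross 161.5130386689653
B [ 0.4606 -0.1213]
[np.float64(0.04740781669869548), np.float64(0.039566248106583365), np.float64(0.04726847656986966), np.float64(0.03991220008405992)]
bore heading 78.31458935154583 cross 168.329442700303
grip end [0.6959 0.099  0.083 ] tip end top view
cup1 [0.5026 0.1563 0.046 ]
```

View pics/c3.png

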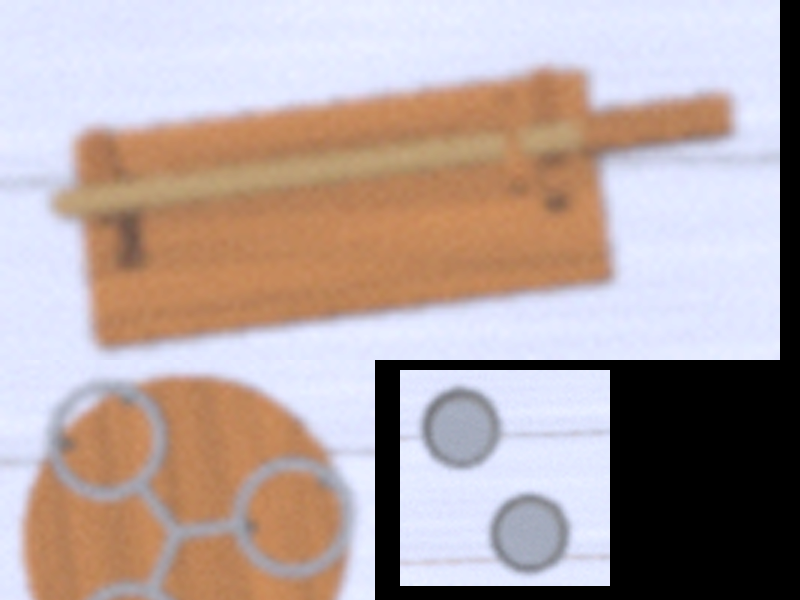

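Run:
```python
from h import *
t=ctrl.camera_info('top')
e=pz(t,235+732/6,165+115/6,.081);p=pz(t,235+55/6,165+203/6,.075);d=p-e
print('bar',e,p,np.linalg.norm(d[:2]),np.degrees(np.arctan2(d[1],d[0])))
S=np.array([pz(t,235+a/6,165+b/6,.014)[:2] for a,b in [(80,135),(588,70),(612,275),(100,345)]])
m=S.mean(0);w=(S[0]-S[1])+(S[3]-S[2]);print('stand',m,np.degrees(np.arctan2(w[1],w[0])),[np.linalg.norm(S[k]-S[(k+1)%4]) for k in range(4)])
h=w/np.linalg.norm(w);print('grip centre from stand',m-h*.12975,'rear end',m-h*.15975,'tip',m+h*.11025)
C=np.array([pz(t,a,b,.034)[:2] for a,b in [(246.6,271),(283.8,286.2),(251,311)]]);print(C,C.mean(0),[np.linalg.norm(C[k]-C[(k+1)%3]) for k in range(3)],[np.degrees(np.arctan2(*(c-C.mean(0))[::-1])) for c in C])
for a,b in [(461,428),(530,534)]: print('cup',pz(t,315+(a-400)/3,250+(b-370)/3,.046))
```

```text
bar [0.6975 0.0994 0.081 ] [0.6728 0.366  0.075 ] 0.26772691723115083 95.29633801461539
stand [0.6827 0.2564] 95.75320251157183 [np.float64(0.21148262636529674), np.float64(0.08711703778701382), np.float64(0.21088184526690631), np.float64(0.0891318761777669)]
grip centre from stand [0.6957 0.1273] rear end [0.6987 0.0975] tip [0.6717 0.3661]
[[0.5064 0.3676]
 [0.4676 0.2794]
 [0.4112 0.3581]] [0.4617 0.335 ] [np.float64(0.09634910518980537), np.float64(0.09679525402247928), np.float64(0.09563517037839356)] [np.float64(36.138777409235345), np.float64(-83.95442840678152), np.float64(155.49389510071316)]
cup [0.5026 0.1565 0.046 ]
cup [0.4183 0.1056 0.046 ]
```

Run:
```python
from h import *
for z in (.3,.23): print(rel([.694,.1285,z],185.5))
```

```text
(array([-114.8, -151.9,  120. ]), np.float64(0.42))
(array([-114.7, -151.9,  190. ]), np.float64(0.42))
```

Call:
drive_tool(plan=[[1, [-115, -152, 50], 0.4], [1, [-115, -152, 120], 0.4], [1, [-115, -152, 120], 0.4], [1, [-115, -152, 120], 0.4], [1, [-115, -152, 120], 0.4], [1, [-115, -152, 120], 0.4], [1, [-115, -152, 120], 0.4], [1, [-115, -152, 120], 0.4], [1, [-115, -152, 155], 0.4], [1, [-115, -152, 190], 0.4], [1, [-115, -152, 190], 0.4], [1, [-115, -152, 190], 0.4]])

```text
time_s: 2.83
position: [0.6935, 0.1274, 0.2304]
eef_rot: [2.324, -2.112, -0.002]
force: [0.7, -0.2, 1.3]
gripper_width: 0.0854
```

Run:
```python
from h import *
print(ctrl.state()['position'],ctrl.state()['q'],rel([.694,.1285,.23],185.5))
snap('wrist','w2.png')
```

```text
[0.6935 0.1274 0.2304] [ 0.4023  0.6483  0.2806 -0.0008 -1.2052 -0.3066] (array([-1. , -0.7,  0.4]), np.float64(-0.03))
```

View pics/w2.png

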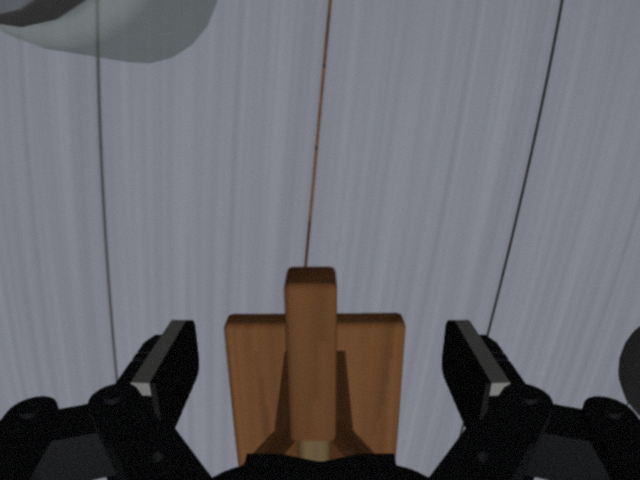

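Run:
```python
from h import *
i=ctrl.camera_info('wrist')
e=pz(i,311.3,282,.083);f=pz(i,315,440,.081);d=f-e;print(e,f,np.linalg.norm(d[:2]),np.degrees(np.arctan2(d[1],d[0])))
c=e[:2]+.03*d[:2]/np.linalg.norm(d[:2]);print(c,rel([c[0],c[1],.23],np.degrees(np.arctan2(d[1],d[0]))+90))
```

```text
[0.6995 0.1012 0.083 ] [0.6928 0.1633 0.081 ] 0.06247179834650997 96.17152263446721
[0.6963 0.131 ] (array([-3. , -2.2,  2.8]), np.float64(-0.68))
```

Call:
drive_tool(plan=[[1, [-3, -2.5, 0], -0.5], [1, [-3, -2.5, 0], -0.5], [0, [-3, -2.5, 0], -0.5], [0, [-3, -2.5, 0], -0.5], [0, [-3, -2.5, 0], -0.5], [0, [-3, -2.5, 0], -0.5], [0, [-3, -2.5, 0], -0.5], [0, [-3, -2.5, 0], -0.5]])

```text
time_s: 3.55
position: [0.6958, 0.1309, 0.2323]
eef_rot: [2.334, -2.102, -0.001]
force: [-1.2, -0.4, 2.0]
gripper_width: 0.015
```

Run:
```python
from h import *
for _ in range(2):
    s=ctrl.state();print(s['time_s'],s['position'],s['eef_rot'],s['force'],s['gripper_width'],np.degrees(np.arctan2(*R.from_rotvec(s['eef_rot']).as_matrix()[1::-1,1])))
    ctrl.read_camera('top')
```

```text
3.55 [0.6958 0.1309 0.2323] [ 2.3342 -2.102  -0.0011] [-1.1537 -0.4422  2.0482] 0.01496607653891907 -174.00714923655246
3.6 [0.6958 0.1309 0.2323] [ 2.3343 -2.102  -0.0009] [-5.0558 -1.1305  2.3042] 0.01496363331370644 -174.00658239455723
```

Run:
```python
from h import *
A=np.array([.6295,-.0776]);h=np.radians(71.4);d=np.array([np.cos(h),np.sin(h)])
g=A-.285*d;print(g,np.linalg.norm(g))
print(rel([*g,.34],161.4))
```

```text
[ 0.5386 -0.3477] 0.6410860455085238
(array([ 459.5,  206.4, -107.6]), np.float64(24.6))
```

Call:
drive_tool(plan=[[0, [0, 0, -10], 0], [0, [0, 0, -25], 0], [0, [0, 0, -45], 0], [0, [0, 0, -65], 0], [0, [0, 0, -85], 0], [0, [0, 0, -108], 0], [0, [0, 0, -108], 0], [0, [0, 0, -108], 0]])

```text
time_s: 4.32
position: [0.6963, 0.1309, 0.3432]
eef_rot: [-2.331, 2.099, -0.004]
force: [-0.1, -0.0, -1.2]
gripper_width: 0.0149
```

Call:
drive_tool(plan=[[0, [25, 11, 0], 1.5], [0, [50, 23, 0], 3], [0, [80, 36, 0], 4.5], [0, [110, 50, 0], 6], [0, [140, 63, 0], 7.5], [0, [170, 76, 0], 9], [0, [200, 90, 0], 11], [0, [230, 103, 0], 12.5], [0, [260, 117, 0], 14], [0, [290, 130, 0], 15.5], [0, [320, 144, 0], 17], [0, [350, 157, 0], 19], [0, [380, 171, 0], 20.5], [0, [410, 184, 0], 22], [0, [435, 195, 0], 23.5], [0, [450, 202, 0], 24.3], [0, [460, 206, 0], 24.6], [0, [460, 206, 0], 24.6], [0, [460, 206, 0], 24.6]])

```text
time_s: 5.9
position: [0.5395, -0.3481, 0.341]
eef_rot: [-1.83, 2.548, -0.001]
force: [-0.1, 1.0, -0.4]
gripper_width: 0.0147
```

Run:
```python
from h import *
A=np.array([.6295,-.0776]);h=np.radians(71.4);d=np.array([np.cos(h),np.sin(h)])
s=ctrl.state();print(s['position'],rel([*(A-.285*d),.26],161.4,s))
M=R.from_rotvec(s['eef_rot']).as_matrix();g=s['position']+.1573*M[:,2];f=-M[:,0]
print('pred tip top px',proj(ctrl.camera_info('top'),[g+.24*f,g-.03*f]),'scene',proj(ctrl.camera_info('scene'),[g+.24*f,g-.03*f]))
snap('top','t2.png');snap('scene','s2.png')
a=cv2.imread('pics/raw_top0.png')
a=cv2.imread('pics/t2.png')[190:330,380:580];b=cv2.imread('pics/s2.png')[190:370,120:340]
o=np.zeros((600,800,3),np.uint8);o[:280,:400]=cv2.resize(a,None,fx=2,fy=2);o[:360,400:]=cv2.resize(b,(400,327))[:0] if 0 else 0
o[:327,400:]=cv2.resize(b,(400,327));cv2.imwrite('pics/c4.png',np.clip(o[:330]*1.6,0,255).astype(np.uint8))
```

```text
[ 0.5395 -0.3481  0.341 ] (array([ 0.2,  1.3, 81. ]), np.float64(-0.03))
pred tip top px [[462.2173 204.9155]
 [580.3863 240.8618]] scene [[257.7434 281.7952]
 [116.1289 350.6614]]
```

View pics/c4.png

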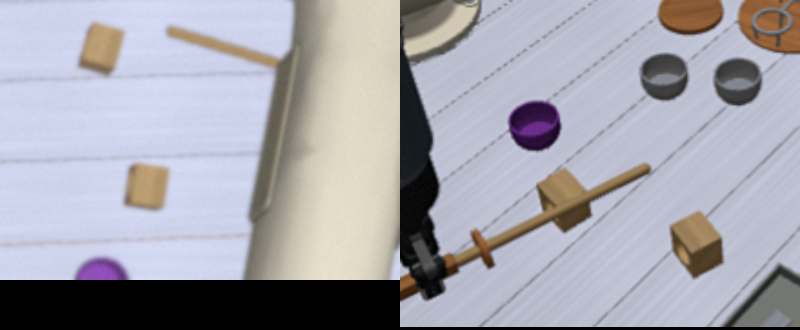

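Call:
drive_tool(plan=[[0, [0, 1, 25], 0], [0, [0, 1, 60], 0], [0, [0, 1, 95], 0], [0, [0, 1, 125], 0], [0, [0, 1, 145], 0], [0, [0, 1, 155], 0], [0, [0, 1, 158], 0], [0, [0, 1, 158], 0], [0, [0, 1, 158], 0]])

```text
time_s: 6.75
position: [0.5406, -0.3465, 0.1852]
eef_rot: [-1.832, 2.544, -0.006]
force: [-0.5, -0.2, -0.6]
gripper_width: 0.0149
```

Run:
```python
from h import *
A=np.array([.6295,-.0776]);h=np.radians(71.4);d=np.array([np.cos(h),np.sin(h)])
s=ctrl.state();print(s['position'],s['force'],rel([*(A-.285*d),.1825],161.4,s),rel([*(A-.09*d),.1825],161.4,s))
M=R.from_rotvec(s['eef_rot']).as_matrix();g=s['position']+.1573*M[:,2];f=-M[:,0]
print('scene',proj(ctrl.camera_info('scene'),[g+.24*f,g-.03*f]))
snap('scene','s3.png',(180,240,320,340),5)
```

```text
[ 0.5406 -0.3465  0.1852] [-0.549  -0.1891 -0.5861] (array([1.8, 1.6, 2.7]), np.float64(0.12)) (array([-193.2,    1.2,    3.2]), np.float64(0.12))
scene [[265.0609 332.8114]
 [138.1277 400.6954]]
```

View pics/s3.png

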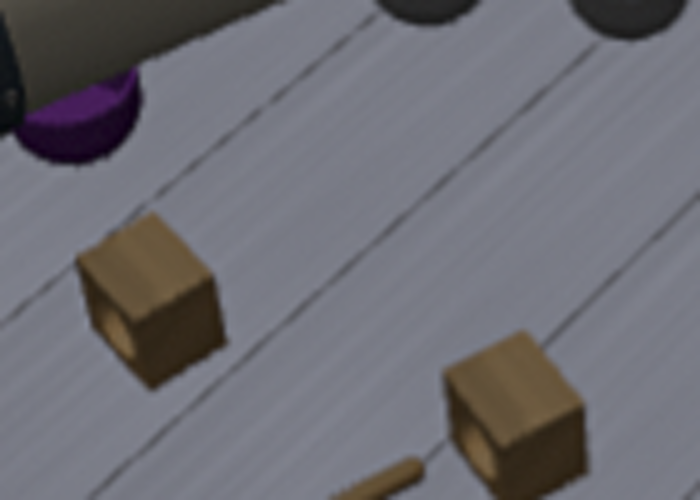

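Call:
drive_tool(plan=[[0, [-8, 1.5, 2], 0], [0, [-20, 1.5, 2], 0], [0, [-35, 1.5, 2], 0], [0, [-50, 1.5, 2], 0], [0, [-65, 1.5, 2], 0], [0, [-80, 1.5, 2], 0], [0, [-95, 1.5, 2], 0], [0, [-110, 1.5, 2], 0], [0, [-125, 1.5, 2], 0], [0, [-140, 1.5, 2], 0], [0, [-155, 1.5, 2], 0], [0, [-170, 1.5, 2], 0], [0, [-183, 1.5, 2], 0], [0, [-190, 1.5, 2], 0], [0, [-193, 1.5, 2], 0], [0, [-193, 1.5, 2], 0]])

```text
time_s: 8.13
position: [0.6007, -0.1625, 0.1839]
eef_rot: [-1.833, 2.543, -0.006]
force: [0.0, -0.8, -1.4]
gripper_width: 0.0144
```

Run:
```python
from h import *
s=ctrl.state();print(s['position'],s['force'],s['gripper_width'])
M=R.from_rotvec(s['eef_rot']).as_matrix();g=s['position']+.1573*M[:,2];f=-M[:,0]
print('scene',proj(ctrl.camera_info('scene'),[g+.24*f,g+.09*f]))
snap('scene','s4.png',(180,230,380,370),4)
```

```text
[ 0.6007 -0.1625  0.1839] [ 0.0079 -0.7843 -1.3551] 0.014359993538744002
scene [[341.4776 292.0589]
 [282.9457 323.2405]]
```

View pics/s4.png

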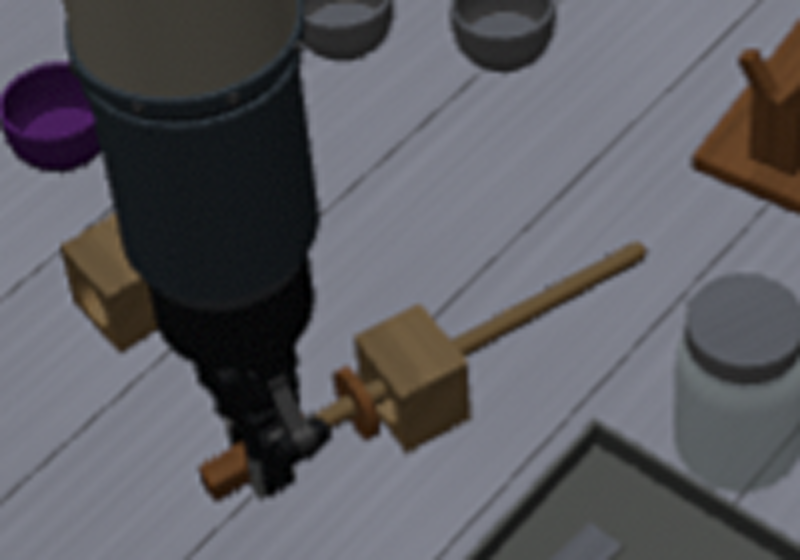

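Run:
```python
from h import *
B=np.array([.4606,-.1213]);h=np.radians(78.3);d=np.array([np.cos(h),np.sin(h)])
print(rel([*(B-.285*d),.285],168.3))
```

```text
(array([ 287.4,  111.5, -102.7]), np.float64(-6.78))
```

Call:
drive_tool(plan=[[0, [0, 0, -8], 0], [0, [0, 0, -20], 0], [0, [0, 0, -40], 0], [0, [0, 0, -60], 0], [0, [0, 0, -80], 0], [0, [5, 2, -95], 0], [0, [20, 8, -102], -0.5], [0, [45, 17, -102], -1], [0, [75, 29, -102], -1.8], [0, [105, 41, -102], -2.5], [0, [135, 52, -102], -3.2], [0, [165, 64, -102], -4], [0, [195, 76, -102], -4.8], [0, [225, 87, -102], -5.5], [0, [252, 98, -102], -6], [0, [272, 105, -102], -6.5], [0, [283, 110, -102], -6.8], [0, [287, 111.5, -102], -6.8], [0, [287, 111.5, -102], -6.8], [0, [287, 111.5, -102], -6.8]])

```text
time_s: 9.85
position: [0.4029, -0.4, 0.2846]
eef_rot: [-1.979, 2.432, -0.007]
force: [0.2, 0.2, -1.3]
gripper_width: 0.0149
```

Run:
```python
from h import *
B=np.array([.4606,-.1213]);h=np.radians(78.3);d=np.array([np.cos(h),np.sin(h)])
s=ctrl.state();print(s['position'],s['force'],s['gripper_width'],rel([*(B-.285*d),.183],168.3,s))
M=R.from_rotvec(s['eef_rot']).as_matrix();g=s['position']+.1573*M[:,2];f=-M[:,0]
t=ctrl.camera_info('top')
print('top tip, rear, B',proj(t,[g+.24*f,g-.03*f,[*B,.04]]),'scene tip',proj(ctrl.camera_info('scene'),[g+.24*f]))
snap('top','t3.png');snap('scene','s5.png')
a=cv2.imread('pics/t3.png')[180:330,400:600];b=cv2.imread('pics/s5.png')[210:410,100:320]
o=np.zeros((400,840,3),np.uint8);o[:300,:400]=cv2.resize(a,None,fx=2,fy=2);o[:400,400:]=cv2.resize(b,None,fx=2,fy=2)
cv2.imwrite('pics/c5.png',np.clip(o[:,:800]*1.6,0,255).astype(np.uint8))
```

```text
[ 0.4029 -0.4     0.2846] [ 0.2447  0.1964 -1.3438] 0.01491943577676308 (array([  0.6,   0.8, 101.6]), np.float64(-0.03))
top tip, rear, B [[481.5144 282.7092]
 [597.6169 302.5574]
 [453.6701 283.5219]] scene tip [[184.5798 277.7454]]
```

View pics/c5.png

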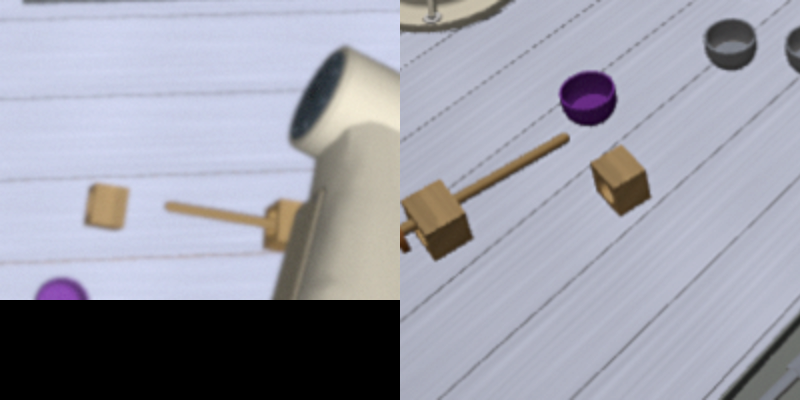

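Call:
drive_tool(plan=[[0, [0, 1, 20], 0], [0, [0, 1, 45], 0], [0, [0, 1, 65], 0], [0, [0, 1, 78], 0], [0, [0, 1, 88], 0], [0, [0, 1, 96], 0], [0, [0, 1, 102], 0], [0, [0, 1, 102], 0], [0, [0, 1, 102], 0]])

```text
time_s: 10.7
position: [0.4036, -0.3993, 0.1829]
eef_rot: [-1.981, 2.43, -0.008]
force: [-0.0, 0.2, -1.0]
gripper_width: 0.015
```

Run:
```python
from h import *
B=np.array([.4606,-.1213]);h=np.radians(78.3);d=np.array([np.cos(h),np.sin(h)])
s=ctrl.state();print(s['position'],s['force'],rel([*(B-.285*d),.183],168.3,s),rel([*(B-.14*d),.183],168.3,s))
```

```text
[ 0.4036 -0.3993  0.1829] [-0.0254  0.2169 -0.9661] (array([ 1.2,  0.6, -0.1]), np.float64(0.08)) (array([-143.8,    0.4,    0.1]), np.float64(0.08))
```

Call:
drive_tool(plan=[[0, [-8, 0.5, 0], 0], [0, [-20, 0.5, 0], 0], [0, [-32, 0.5, 0], 0], [0, [-45, 0.5, 0], 0], [0, [-58, 0.5, 0], 0], [0, [-71, 0.5, 0], 0], [0, [-84, 0.5, 0], 0], [0, [-97, 0.5, 0], 0], [0, [-110, 0.5, 0], 0], [0, [-122, 0.5, 0], 0], [0, [-133, 0.5, 0], 0], [0, [-140, 0.5, 0], 0], [0, [-144, 0.5, 0], 0], [0, [-144, 0.5, 0], 0], [0, [-144, 0.5, -8], 0], [0, [-144, 0.5, -20], 0], [0, [-144, 0.5, -40], 0], [0, [-144, 0.5, -60], 0], [0, [-144, 0.5, -60], 0], [0, [-144, 0.5, -60], 0]])

```text
time_s: 12.37
position: [0.4318, -0.2588, 0.2445]
eef_rot: [-1.979, 2.43, -0.012]
force: [-0.1, -0.0, -1.9]
gripper_width: 0.0145
```

Run:
```python
from h import *
s=ctrl.state();print(s['position'],s['force'],s['gripper_width'])
M=R.from_rotvec(s['eef_rot']).as_matrix();g=s['position']+.1573*M[:,2];f=-M[:,0]
print('scene tip',proj(ctrl.camera_info('scene'),[g+.24*f]))
snap('scene','s6.png',(120,210,320,350),4)
print(rel([.6958,.1309,.2323],186.0))
```

```text
[ 0.4318 -0.2588  0.2445] [-0.1228 -0.0294 -1.8968] 0.014535024884836273
scene tip [[245.3012 257.8273]]
(array([-434.9, -180. ,   13.4]), np.float64(-17.68))
```

View pics/s6.png

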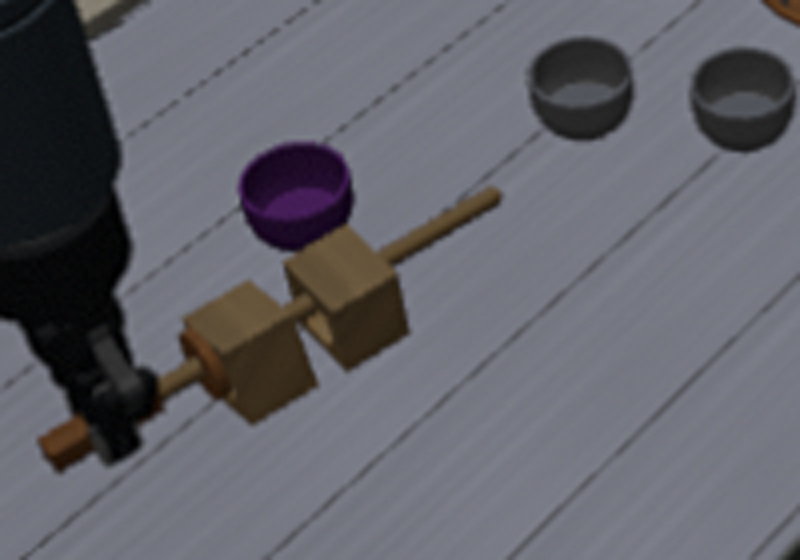

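Call:
drive_tool(plan=[[0, [0, 0, -20], 0], [0, [0, 0, -50], 0], [0, [0, 0, -80], 0], [0, [-15, -6, -95], -0.5], [0, [-40, -17, -97], -1.5], [0, [-70, -29, -97], -3], [0, [-100, -41, -97], -4.2], [0, [-130, -54, -97], -5.4], [0, [-160, -66, -97], -6.6], [0, [-190, -79, -97], -7.8], [0, [-220, -91, -97], -9], [0, [-250, -103, -97], -10.2], [0, [-280, -116, -97], -11.4], [0, [-310, -128, -97], -12.6], [0, [-340, -141, -97], -13.8], [0, [-370, -153, -97], -15], [0, [-400, -166, -97], -16.2], [0, [-422, -175, -97], -17.2], [0, [-435, -180, -97], -17.7], [0, [-435, -180, -97], -17.7]])

```text
time_s: 14.08
position: [0.6958, 0.1335, 0.3392]
eef_rot: [-2.336, 2.097, -0.006]
force: [-0.9, -0.5, -2.7]
gripper_width: 0.0151
```

Call:
drive_tool(plan=[[0, [0, 0, 0], 0], [0, [0, 0, 0], 0]])

```text
time_s: 14.25
position: [0.6956, 0.1333, 0.3372]
eef_rot: [2.337, -2.099, 0.003]
force: [-0.0, 0.5, -2.1]
gripper_width: 0.0148
```

Run:
```python
from h import *
s=ctrl.state();print(s['position'],s['force'],s['gripper_width'],rel([.6958,.1309,.2323],186.0,s))
M=R.from_rotvec(s['eef_rot']).as_matrix();g=s['position']+.1573*M[:,2];f=-M[:,0]
print(M)
print('scene tip',proj(ctrl.camera_info('scene'),[g+.24*f,g-.03*f]),'top',proj(ctrl.camera_info('top'),[g+.24*f]))
snap('scene','s7.png',(290,170,450,290),5)
```

```text
[0.6956 0.1333 0.3372] [-0.04    0.4963 -2.0599] 0.014750163780801066 (array([  2.2,   0.1, 104.9]), np.float64(0.13))
[[ 0.1068 -0.9943  0.001 ]
 [-0.9943 -0.1068 -0.0015]
 [ 0.0016 -0.0008 -1.    ]]
scene tip [[417.2262 167.4005]
 [361.7394 235.9265]] top [[233.8534 188.7454]]
```

View pics/s7.png

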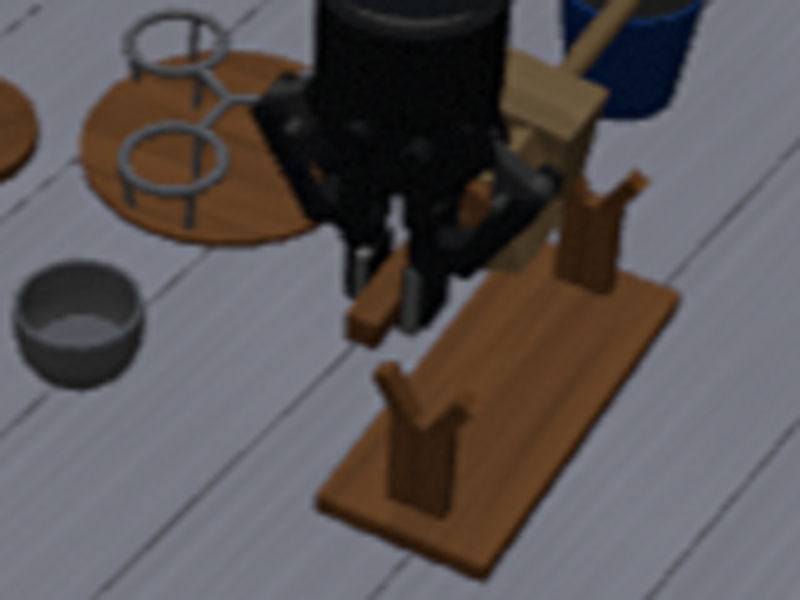

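Call:
drive_tool(plan=[[0, [2, 0, 20], 0], [0, [2, 0, 40], 0], [0, [2, 0, 60], 0], [0, [2, 0, 78], 0], [0, [2, 0, 90], 0], [0, [2, 0, 98], 0], [0, [2, 0, 103], 0], [0, [2, 0, 105], 0], [0, [2, 0, 105], 0], [0, [2, 0, 105], 0], [0.35, [2, 0, 105], 0], [0.7, [2, 0, 105], 0], [1, [2, 0, 105], 0], [1, [2, 0, 105], 0], [1, [2, 0, 105], 0], [1, [2, 0, 105], 0]])

```text
time_s: 15.63
position: [0.696, 0.1308, 0.233]
eef_rot: [-2.336, 2.099, -0.004]
force: [0.1, -0.2, 0.5]
gripper_width: 0.0844
```

Run:
```python
from h import *
s=ctrl.state();print(s['position'],s['force'],s['gripper_width'])
# next: cup1 rim grasp view: hover
print(rel([.5026,.1565,.36],185.5,s))
```

```text
[0.696  0.1308 0.233 ] [ 0.1045 -0.2172  0.5329] 0.08440183785124622
(array([ -46. ,  189.3, -127.4]), np.float64(0.61))
```

Run:
```python
from h import *
print(rel([.46,.21,.39],180))
```

```text
(array([-103.6,  225.9, -157.6]), np.float64(6.11))
```

Call:
drive_tool(plan=[[1, [0, 0, -15], 0], [1, [0, 0, -40], 0], [1, [0, 0, -80], 0], [1, [0, 0, -120], 0], [1, [-20, 40, -155], 0], [1, [-104, 226, -158], 6], [1, [-104, 226, -158], 6], [1, [-104, 226, -158], 6], [1, [-104, 226, -158], 6], [1, [-104, 226, -158], 6], [1, [-104, 226, -158], 6], [1, [-104, 226, -158], 6], [1, [-104, 226, -158], 6]])

```text
time_s: 16.72
position: [0.4597, 0.2106, 0.391]
eef_rot: [-2.224, 2.216, -0.005]
force: [-0.0, 0.9, -0.4]
gripper_width: 0.0852
```

Run:
```python
from h import *
import pickle
ctrl.read_camera('scene');ctrl.read_camera('scene')
s=ctrl.state();print(s['position'])
i=ctrl.camera_info('wrist');snap('wrist','w3.png');pickle.dump(i,open('w3.pkl','wb'));snap('top','t4.png');snap('scene','s8.png')
print('seats z34',proj(i,[[.5071,.3678,.034],[.4675,.2793,.034],[.4106,.3579,.034]]))
sc=ctrl.camera_info('scene')
h=np.radians(95.7);f=np.array([np.cos(h),np.sin(h),0]);S=np.array([.6835,.2572,.075])
print('forks px scene',proj(sc,[S-f*.08775,S+f*.08775]))
a=cv2.imread('pics/w3.png')[200:480,120:520];b=cv2.imread('pics/s8.png')[180:300,340:440];c=cv2.imread('pics/t4.png')[240:330,300:380]
o=np.zeros((600,800,3),np.uint8);o[:280,:400]=a;o[:480,400:]=cv2.resize(b,None,fx=4,fy=4);o[290:560,:240]=cv2.resize(c,None,fx=3,fy=3)
cv2.imwrite('pics/c6.png',np.clip(o*1.7,0,255).astype(np.uint8))
```

```text
[0.4606 0.2102 0.3902]
seats z34 [[268.4381 377.3847]
 [311.9963 287.5195]
 [376.6872 368.1868]]
forks px scene [[374.5705 252.4226]
 [408.7325 208.4319]]
```

View pics/c6.png

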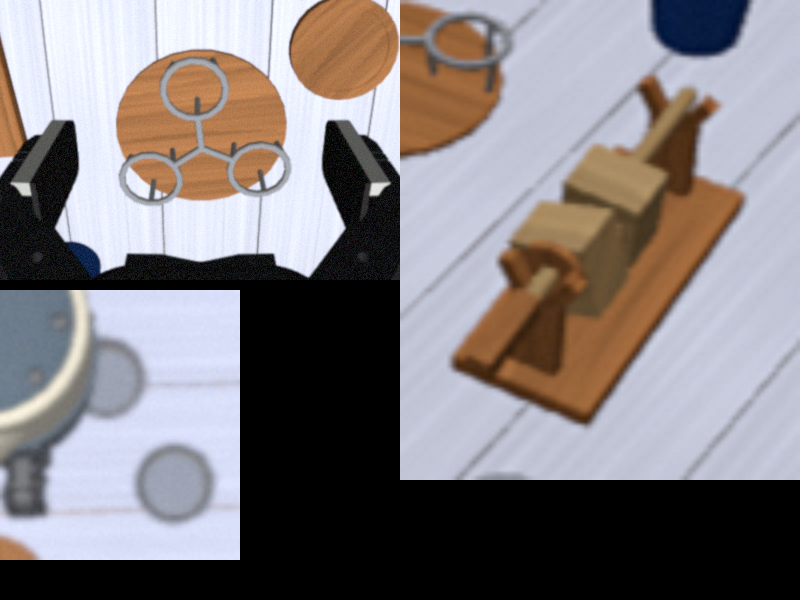

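The bar lies seated in both forks with both rings between them. The caddy seats project within about 2 px of prediction, and both cups are unmoved. Next is cup1.

Run:
```python
from h import *
print(rel([.5026,.1565,.29],165),rel([.5026,.1565,.188],165))
```

```text
(array([ 53.4, -41.6, 100. ]), np.float64(15.03)) (array([ 53.2, -41.5, 202. ]), np.float64(15.03))
```

Call:
drive_tool(plan=[[1, [53, -41.5, 30], 7], [1, [53, -41.5, 65], 15], [1, [53, -41.5, 100], 15], [1, [53, -41.5, 100], 15], [1, [53, -41.5, 130], 15], [1, [53, -41.5, 160], 15], [1, [53, -41.5, 185], 15], [1, [53, -41.5, 202], 15], [1, [53, -41.5, 202], 15], [1, [53, -41.5, 202], 15]])

```text
time_s: 17.8
position: [0.5032, 0.1569, 0.1884]
eef_rot: [1.914, -2.49, 0.005]
force: [-0.2, -0.0, 0.5]
gripper_width: 0.0854
```

Run:
```python
from h import *
s=ctrl.state();print(s['position'],s['force'],rel([.5026,.1565,.188],165))
```

```text
[0.5032 0.1569 0.1884] [-0.2445 -0.0356  0.4936] (array([0.6, 0.5, 0.4]), np.float64(0.08))
```

Call:
drive_tool(plan=[[0.8, [0.5, 0.5, 0], 0], [0.6, [0.5, 0.5, 0], 0], [0, [0.5, 0.5, 0], 0], [0, [0.5, 0.5, 0], 0], [0, [0.5, 0.5, 0], 0], [0, [0.5, 0.5, 0], 0], [0, [0.5, 0.5, -10], 0], [0, [0.5, 0.5, -30], 0], [0, [0.5, 0.5, -50], 0], [0, [0.5, 0.5, -70], 0], [0, [0.5, 0.5, -70], 0], [0, [0.5, 0.5, -70], 0]])

```text
time_s: 18.8
position: [0.5029, 0.157, 0.2607]
eef_rot: [-1.912, 2.488, -0.005]
force: [0.1, -0.6, -2.3]
gripper_width: 0.0625
```

Run:
```python
from h import *
s=ctrl.state();print(s['position'],s['force'],s['gripper_width'],rel([.506,.3687,.258],165,s),rel([.506,.3687,.216],165,s))
snap('scene','s9.png')
```

```text
[0.5029 0.157  0.2607] [ 0.0823 -0.5739 -2.3301] 0.06249037087710871 (array([-205.3,   51.4,    2.6]), np.float64(0.09)) (array([-205.3,   51.7,   44.6]), np.float64(0.09))
```

Call:
drive_tool(plan=[[0, [-20, 5, 0], 0], [0, [-45, 11, 0], 0], [0, [-75, 19, 0], 0], [0, [-105, 26, 0], 0], [0, [-135, 34, 0], 0], [0, [-165, 41, 0], 0], [0, [-190, 48, 0], 0], [0, [-202, 51, 0], 0], [0, [-205.5, 51.5, 0], 0], [0, [-205.5, 51.5, 0], 0], [0, [-205.5, 51.5, 15], 0], [0, [-205.5, 51.5, 30], 0], [0, [-205.5, 51.5, 38], 0], [0, [-205.5, 51.5, 42], 0], [0, [-205.5, 51.5, 42], 0], [0, [-205.5, 51.5, 42], 0]])

```text
time_s: 20.18
position: [0.5059, 0.3683, 0.2183]
eef_rot: [-1.912, 2.489, -0.003]
force: [-1.9, 2.9, 4.1]
gripper_width: 0.0621
```

Run:
```python
from h import *
s=ctrl.state();print(s['position'],s['force'],s['gripper_width'],rel([.506,.3687,.216],165,s))
```

```text
[0.5059 0.3683 0.2183] [-1.8842  2.8913  4.0755] 0.06214756032086222 (array([-0.4, -0. ,  2.3]), np.float64(0.05))
```

Call:
drive_tool(plan=[[0, [-1, 1.3, -1], 0], [0, [-1, 1.3, 0], 0], [0, [-1, 1.3, 1.5], 0], [0, [-1, 1.3, 1.5], 0]])

```text
time_s: 20.52
position: [0.5053, 0.369, 0.2178]
eef_rot: [-1.912, 2.489, -0.006]
force: [-1.2, -2.7, 6.0]
gripper_width: 0.0626
```

Call:
drive_tool(plan=[[0.75, [0.3, 0, 0], 0], [0.85, [0.3, 0, 0], 0], [1, [0.3, 0, 0], 0], [1, [0.3, 0, 0], 0], [1, [0.3, 0, -10], 0], [1, [0.3, 0, -30], 0], [1, [0.3, 0, -60], 0], [1, [0.3, 0, -90], 0], [1, [30, 20, -125], 0], [1, [100, 70, -125], 0], [1, [100, 70, -125], 0], [1, [100, 70, -125], 0], [1, [100, 70, -125], 0]])

```text
time_s: 21.6
position: [0.4094, 0.2886, 0.3442]
eef_rot: [-1.911, 2.487, -0.005]
force: [0.5, 0.3, -0.5]
gripper_width: 0.0853
```

Run:
```python
from h import *
import pickle
ctrl.read_camera('top');i=ctrl.camera_info('wrist');snap('wrist','w4.png');snap('scene','s10.png');snap('top','t5.png');pickle.dump(i,open('w4.pkl','wb'))
print(ctrl.state()['position'])
sc=ctrl.camera_info('scene')
print('S1 rim: wrist',proj(i,[[.5055,.3687,.073]]),'scene',proj(sc,[[.5055,.3687,.073]]))
a=cv2.imread('pics/w4.png')[200:480,120:520];b=cv2.imread('pics/s10.png')[150:250,280:400];c=cv2.imread('pics/t5.png')[240:330,220:400]
o=np.zeros((600,800,3),np.uint8);o[:280,:400]=a;o[:333,400:]=cv2.resize(b,(400,333));o[330:600,:540]=cv2.resize(c,None,fx=3,fy=3)
cv2.imwrite('pics/c7.png',np.clip(o*1.7,0,255).astype(np.uint8))
```

```text
[0.4119 0.2911 0.3426]
S1 rim: wrist [[214.9163 381.796 ]] scene [[356.9197 178.4728]]
```

View pics/c7.png

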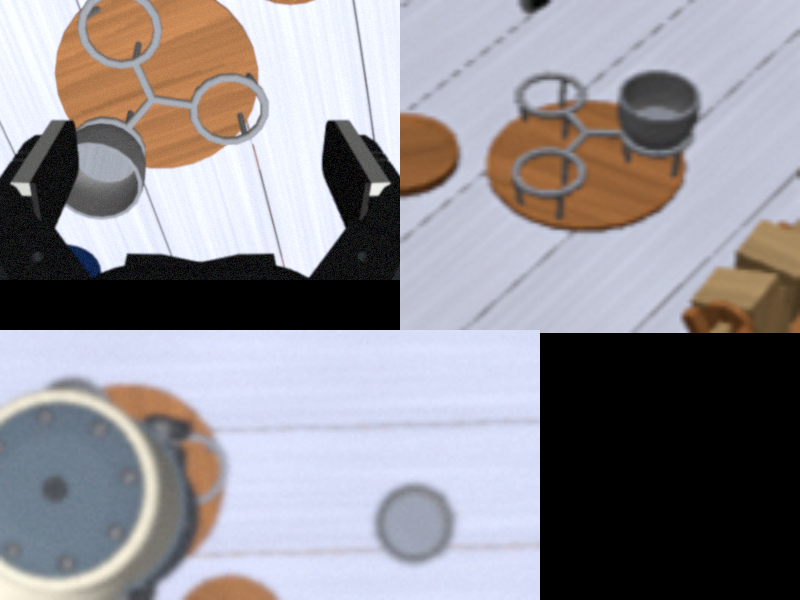

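Run:
```python
from h import *
print(rel([.4183,.1058,.29],165),rel([.4183,.1058,.188],165))
# cross-check cup2 rim by Hough in latest top and scene
t=ctrl.camera_info('top');g=cv2.cvtColor(cv2.imread('pics/raw_t5.png')[275:335,330:390],cv2.COLOR_BGR2GRAY);g=cv2.resize(g,None,fx=4,fy=4,interpolation=cv2.INTER_CUBIC)
c=cv2.HoughCircles(g,cv2.HOUGH_GRADIENT,1,100,param1=60,param2=15,minRadius=35,maxRadius=65);print(c)
if c is not None: print(pz(t,330+c[0,0,0]/4,275+c[0,0,1]/4,.046))
```

```text
(array([177.5, -53.6,  52.7]), np.float64(0.06)) (array([177.6, -53.1, 154.7]), np.float64(0.06))
[[[112.5 117.5  51.4]]]
[0.419 0.106 0.046]
```

Call:
drive_tool(plan=[[1, [177.5, -53.5, 0], 0], [1, [177.5, -53.5, 20], 0], [1, [177.5, -53.5, 52], 0], [1, [177.5, -53.5, 52], 0], [1, [177.5, -53.5, 52], 0], [1, [177.5, -53.5, 52], 0], [1, [177.5, -53.5, 52], 0], [1, [177.5, -53.5, 80], 0], [1, [177.5, -53.5, 110], 0], [1, [177.5, -53.5, 135], 0], [1, [177.5, -53.5, 154.5], 0], [1, [177.5, -53.5, 154.5], 0], [1, [177.5, -53.5, 154.5], 0]])

```text
time_s: 22.88
position: [0.4194, 0.1068, 0.1882]
eef_rot: [-1.914, 2.488, -0.006]
force: [0.2, 0.9, 0.8]
gripper_width: 0.0857
```

Run:
```python
from h import *
s=ctrl.state();print(s['position'],s['force'],rel([.4185,.1058,.188],165))
```

```text
[0.4194 0.1068 0.1882] [0.1602 0.8639 0.7827] (array([1.2, 0.6, 0.2]), np.float64(0.14))
```

Call:
drive_tool(plan=[[0.8, [1, 0.5, 0], 0], [0.6, [1, 0.5, 0], 0], [0, [1, 0.5, 0], 0], [0, [1, 0.5, 0], 0], [0, [1, 0.5, 0], 0], [0, [1, 0.5, 0], 0], [0, [1, 0.5, -10], 0], [0, [1, 0.5, -30], 0], [0, [1, 0.5, -50], 0], [0, [1, 0.5, -70], 0], [0, [1, 0.5, -70], 0], [0, [1, 0.5, -70], 0]])

```text
time_s: 23.88
position: [0.4188, 0.1065, 0.2601]
eef_rot: [-1.911, 2.484, -0.007]
force: [-0.2, 0.5, -1.3]
gripper_width: 0.0618
```

Run:
```python
from h import *
s=ctrl.state();print(s['position'],s['force'],s['gripper_width'],rel([.466,.2802,.26],165,s),rel([.466,.2802,.2165],165,s))
```

```text
[0.4188 0.1065 0.2601] [-0.1755  0.4509 -1.2886] 0.061793764647582905 (array([-180. ,   -1.1,    0.7]), np.float64(0.15)) (array([-179.9,   -0.8,   44.2]), np.float64(0.15))
```

Call:
drive_tool(plan=[[0, [-20, 0, 0], 0], [0, [-45, 0, 0], 0], [0, [-75, -0.5, 0], 0], [0, [-105, -0.5, 0], 0], [0, [-135, -0.5, 0], 0], [0, [-160, -1, 0], 0], [0, [-174, -1, 0], 0], [0, [-180, -1, 0], 0], [0, [-180, -1, 0], 0], [0, [-180, -1, 15], 0], [0, [-180, -1, 30], 0], [0, [-180, -1, 38], 0], [0, [-180, -1, 42], 0], [0, [-180, -1, 42], 0], [0, [-180, -1, 42], 0]])

```text
time_s: 25.13
position: [0.4662, 0.2798, 0.219]
eef_rot: [-1.911, 2.484, -0.007]
force: [-0.3, -1.0, -0.8]
gripper_width: 0.0617
```

Call:
drive_tool(plan=[[0, [0, 0, 1.5], 0], [0, [0, 0, 2.5], 0], [0, [0, 0, 2.5], 0], [0.75, [0, 0, 2.5], 0], [0.85, [0, 0, 2.5], 0], [1, [0, 0, 2.5], 0], [1, [0, 0, 2.5], 0], [1, [0, 0, -10], 0], [1, [0, 0, -30], 0], [1, [0, 0, -60], 0], [1, [0, 0, -90], 0], [1, [0, 0, -130], 0], [1, [150, 100, -150], 0], [1, [250, 100, -150], 0], [1, [250, 100, -150], 0], [1, [250, 100, -150], 0], [1, [250, 100, -150], 0], [1, [250, 100, -150], 0], [1, [250, 100, -150], 0]])

```text
time_s: 26.72
position: [0.3016, 0.0608, 0.3674]
eef_rot: [-1.91, 2.485, -0.007]
force: [0.6, -0.2, -0.7]
gripper_width: 0.0856
```

Run:
```python
from h import *
ctrl.read_camera('top');snap('scene','s11.png');snap('top','t6.png')
print(ctrl.state()['position'])
sc=ctrl.camera_info('scene');t=ctrl.camera_info('top')
P=[[.506,.3685,.073],[.466,.2802,.073]]
print('rims scene',proj(sc,P),'top',proj(t,P))
b=cv2.imread('pics/s11.png')[150:300,270:450];c=cv2.imread('pics/t6.png')[160:340,160:460]
o=np.zeros((600,800,3),np.uint8);o[:360,:600]=cv2.resize(c,None,fx=2,fy=2);o[225:600,350:800]=cv2.resize(b,(450,375))
cv2.imwrite('pics/c8.png',np.clip(o*1.7,0,255).astype(np.uint8))
```

```text
[0.3033 0.0625 0.3679]
rims scene [[357.0346 178.5824]
 [323.8859 190.0545]] top [[243.5635 269.2967]
 [281.889  285.4868]]
```

View pics/c8.png

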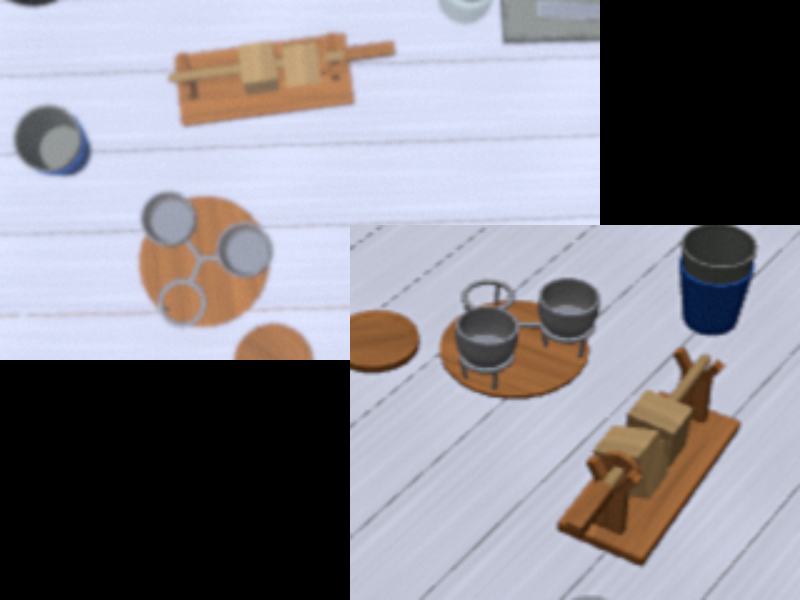

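Run:
```python
from h import *
s=ctrl.state();print(s['time_s'],s['force'],s['dq']);print(ctrl.job_done())
```

```text
26.8667 [-0.1284  0.7887  0.1113] [ 0.0144  0.0541  0.0306  0.0001  0.0141 -0.007 ]
the job is handed in; nothing more can be done
None
```

The set is put away and the job was handed in at 26.9 s of simulated time. The hand-in itself reports no verdict.

- **Bar and rings:** I found two napkin rings. I threaded the bar through both, lifted it clear of the table, and laid it back across both forks the same way round. In the last pictures both rings hang between the collar and the far neck.
- **Cups:** I found two steel jam cups and set one each in the first and second caddy rings, leaving the third empty. Their rims lie within about 1 px of the predicted seat positions in the top and scene views, and they look level.
- **Left alone:** I never went near the purple cup, jar, silicone cups, spreader or coaster, and those in the last view (all but the purple cup) look unmoved.
- **Contact while seating the first cup:** it touched its ring about 2 mm early with a few newtons of side force. I nudged it and let it settle, and later pictures showed it level and centred.
- **State at hand-in:** the open gripper was well clear of everything. The arm was still settling slightly, with joint speeds up to 0.05 rad/s.

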